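# Load and lock the slide imager

### The job

Without picking it up, push the slide cassette along the deck of the slide imager until it is fully home against the backstop. Then push the imager's locking lever sideways, past its first click, all the way to its second stop so that its tongue locks the cassette in. Only push with the fingers: lift nothing, and leave the other things on the bench and on the imager alone.

Things in the scene. Friction and masses are not known exactly. Their poses are not given: they have to be found in the camera images.
- imager: Bench slide imager, fixed: low white housing with a flat dark deck 50 mm above the bench, spanning x -115 to 175 and y -155 to 195 mm. Origin on the bench; x points from the open loading side to the scan head, y left, z up. All millimetres given for other entries are in this frame. Scan head: x 107 to 173, y -100 to 100, 46 mm above the deck (round black cap to 58).
- bay_stop (a point): Point at deck height (z 50) at the foot of the loading bay's backstop: x 90, y 0 mm. The backstop's face is here, 24 mm high. Two guide rails 8 mm high, inner faces at y -43 and 43, run from x -3 to 92. The deck in front of the rails is flat and free.
- cassette: Loose flat grey cassette with three glass slides in its top, 90 (x) by 80 (y) by 20 mm high, about 0.25 kg, lying on the deck partly out of the bay. Origin at the centre of its underside, axes nearly parallel to the imager's. Fully home its origin is at x 45, y about 0, z 50 mm, its near edge at x 0. It starts 30 to 55 mm short of that and slides home along +x.
- lever (a joint): Travel of the locking lever in m: 0 unlocked (start), 0.030 first click, 0.060 second stop (hard stop, locked). Grows as the lever slides towards the imager's -y (right, towards the bay). A spring cam holds it at 0, 0.030 and 0.060; with friction it takes up to about 7 N to push over each of the two humps; well past a hump it snaps on to the next rest.
- lever_paddle (a point): Centre of the lever's black upright paddle, 30 (x) by 12 (y) by 40 mm high, standing over a slot in the lever block: at x -9, z 96 and y 135 mm minus the travel (75 when locked). Its underside is 26 and its top 66 mm above the deck, 4 and 44 mm above the block.
- block_top (a point): Centre of the top of the fixed white lever block left of the bay's mouth: x -9, y 124, z 72 mm. The block spans x -37 to 19 and y 56 to 192, its flat top 22 mm above the deck; the part behind the paddle, to y 192, is free.
- tongue_tip (a point): Tip of the lever's steel tongue, 8 mm thick (x -13 to -5) and 3 to 15 mm above the deck. It comes out of the lever block across the bay's mouth behind the cassette: tip at y 55 mm at travel 0 and y -5 at 0.060. If the cassette is more than 5 mm short of home the tongue hits it.
- vial: Bystander: small amber jar with a white cap, 26 mm across, 42 mm high, standing on the deck to the right of the bay. Origin under its centre.
- weight: Bystander: small brass knobbed weight, 34 mm across, 34 mm high, standing on the deck beyond the lever block. Origin under its centre.
- slide_box: Bystander: blue slide box 85 by 45 by 34 mm on the bench to the right of the imager. Origin under its centre.
- beaker: Bystander: glass beaker, 64 mm across, 80 mm high, on the bench. Origin under its centre.
- reagent: Bystander: green glass bottle, 72 mm across, 130 mm high, on the bench. Origin under its centre.
- dishes: Bystander: two stacked clear lidded dishes, 88 mm across, 30 mm high, on the bench. Origin under their centre.
- tweezers: Bystander: steel tweezers 130 mm long lying on the bench, origin under the middle, x along them.
Things that resemble listed ones, but are neither listed nor needed, are in the scene too. What is shaped like the cassette but brown is not meant.

How it is judged (in metres and radians):
On the way, in this order (a step that is already met when the one before it is completed fails the run):
1. the cassette is pushed fully home while the lever is still unlocked (x of cassette in the frame of imager above 0.04 m and z of cassette in the frame of imager below 0.053 m and angle between the x axis of cassette and the x axis of imager, either way round below 0.08 rad and value of joint lever below 0.012 m), for 0.2 s.
2. the lever is at its second stop (value of joint lever above 0.056 m), for 0.2 s.
At the end, for the whole second after the job is handed in: The cassette lies flat in the bay, at rest and within 5 mm of the backstop, and the lever is at its second stop (travel over 56 of 60 mm) (x of cassette in the frame of imager above 0.04 m and z of cassette in the frame of imager below 0.053 m and angle between the x axis of cassette and the x axis of imager, either way round below 0.08 rad and value of joint lever above 0.056 m and linear speed of cassette below 0.01 m/s); the robot touches nothing.
It fails at once if the cassette is lifted or tipped (more than 8 mm off the deck, or tilted more than 0.2 rad) (z of cassette in the frame of imager above 0.058 m or angle between cassette's own z axis and vertical above 0.2 rad).
It fails at once if a bystander is moved more than 25 mm or knocked over (distance of any of vial, weight, slide_box, beaker, reagent, dishes, tweezers from where it was at the start of the episode above 0.025 m or angle between any of vial, weight, slide_box, beaker, reagent's own z axis and vertical above 0.5 rad).
It also fails if it takes over 42 s, if anything falls off the work surface, if the arm or the gripper's body presses on something with over 40 N, if the wrist force passes 120 N, or if a joint passes its speed limit or range.

### The arm

A 6-joint arm with a two-finger parallel gripper is mounted at the origin on the work surface. World frame = base frame: x ahead of the robot, y to its left, z up, the work surface at z = 0. Lengths are in m, angles in degrees, forces in N, time in s.
With the tool pointing down it reaches from about 0.275 to 0.75 m from the base axis. Payload 10.2 kg.
Tool frame: the origin (TCP) lies at the very end of the fingers, on their centre line; the grasp point (between the pads) lies 19 mm behind it; z points along the fingers, y is the line along which they close (so a half turn about z gives the same grasp; the last joint's range is limited). The gripper opens to 88 mm and grips with 3 to 60 N. Pads are 18 mm wide; open, the fingers measure 123 mm over their backs; the gripper's body (75 mm by 187 mm) begins 45 mm behind the grasp point.
Start: joints at [-77.773, 17.928, 85.812, -0, 76.261, -12.8], TCP at [0.222, -0.476, 0.239] pointing down, gripper open.
Joint ranges: [-168.41, 168.41], [-55.51, 124.54], [10.69, 146.95], [-70.63, 250.63], [1, 178], [-165.06, 165.06]. Speed limits (degrees/s): [136.94, 136.94, 172.46, 180, 180, 180].

### API

Orientations are given as a 3x3 rotation matrix whose columns are the frame's x, y, z axes.
In Python, from station import bot gives the robot as it stands.
- The arm moves only by the tool move_arm, never from a script. Its argument "increments" is a list of rows, each a list of 7 numbers: the closure, from -1 (fully open) to 1 (shut), then the shift along the tool's x, y, z in cm, then the turn, a rotation vector about the tool's x, y, z in degrees. In form: [[jaw, tx, ty, tz, wx, wy, wz], ...]. A call has 1 to 20 rows; each row shifts and turns the commanded pose from where the row before left it, along the tool's axes as they then stand; what a row does not reach is not made up. A row lasts 1/8 s, in which the tool goes at most 62.5 mm and 10.7 degrees, less where a joint would pass 70% of its speed; a pose out of reach is approached as far as the arm can. A call with a gripper value outside its range is refused whole. The fingers move at their own pace and stop on an object; the grip force is fixed at half the most. Time passes only in rows, so rows that do not move let the fingers close. It gives the time, the measured TCP pose, the force, the opening and the grip force at its end, in the units of the state.
- bot.state(): the state, without advancing time (a new reading comes with each control period).
- bot.camera(name): name is "scene" or "top" or "wrist"; returns the picture (400x640x3 uint8, red, green, blue); there is no depth.
- bot.camera_params(name): a dict with "fx", "fy", "cx", "cy" (pixels), "dist_coeffs" ([k1, k2, p1, p2, k3] as OpenCV has them; the pictures are not rectified), "R" (3x3) and "t" (3): a world point X has camera coordinates R X + t. Camera axes: x right, y down, z forward; pixel columns grow to the right and rows downward; lengths in m; the calibration is good to about 2 mm. A picture is of the moment at which its call begins: read the wrist's pose just before it. camera_params takes no time and is no camera call; for the wrist camera it gives the pose at the moment of the call.
- bot.hand_in(): hands the job in; it is judged then, once.
The state is a dict: "t": time; "q": joint angles; "qd": joint speeds; "effort": joint torques, N m; "position": TCP position; "tcp_rot": TCP orientation; "contact_force": force on the tool from outside, world axes, zero at the start; "torque": the same for the moment, N m; "opening": finger opening in m; "grasp_force": force on a finger pad.
Only numpy, scipy, OpenCV 4.12 (cv2) and the standard library are available. Lean on these libraries where they do the work, as an engineer would, in place of code of your own. Each camera call takes 0.05 s, during which the arm holds its last target. There are 200 camera calls.

## Working session

There is one attempt and no reset: what is moved stays moved. The work goes in short steps, Python scripts to look and compute and a tool call to move; the robot and the scene stay as the last step left them, time stands still between calls to the robot, and variables do not carry over. Pictures are saved under pics/ and viewed, at most 10 in all, crops included, and the job is handed in when it is done.

Besides the shell and the picture viewer there is one more tool, called as a command line: name --pt "numbers of a row" for each row, then --argument value for the rest. move_arm: Moves the arm, as the interface text tells. Its arguments: {"type":"object","properties":{"increments":{"type":"array","items":{"type":"array","items":{"type":"number"}}}},"required":["increments"]}

```bash
mkdir -p pics
python3 - <<'E'
from station import bot
import cv2,numpy as np
for n in ("scene","top"):
    im=bot.camera(n); cv2.imwrite(f"pics/{n}0.png",cv2.cvtColor(im,cv2.COLOR_RGB2BGR))
    p=bot.camera_params(n); print(n,{k:np.round(v,4).tolist() for k,v in p.items()})
s=bot.state(); print(s["t"],s["position"],np.round(s["tcp_rot"],3).tolist(),s["contact_force"],s["opening"])
E
```

```text
scene {'fx': 387.5265, 'fy': 387.5265, 'cx': 321.108, 'cy': 199.9966, 'dist_coeffs': [-0.0726, 0.0, 0.0, 0.0, 0.0], 'R': [[0.8774, 0.4792, 0.0232], [0.3009, -0.5121, -0.8045], [-0.3736, 0.7129, -0.5935]], 't': [-0.4597, -0.0912, 1.4022]}
top {'fx': 426.3443, 'fy': 426.3443, 'cx': 319.2355, 'cy': 198.4597, 'dist_coeffs': [-0.0542, 0.0, 0.0, 0.0, 0.0], 'R': [[-0.0137, -0.9998, -0.0156], [-0.9966, 0.015, -0.0806], [0.0808, 0.0145, -0.9966]], 't': [0.0054, 0.5387, 1.4294]}
0.1 [ 0.22204407 -0.47549345  0.23824942] [[0.906, 0.423, -0.0], [0.423, -0.906, 0.001], [0.0, -0.001, -1.0]] [-0.38521613  0.17423942  1.31564547] 0.08797258884638288
```

View pics/top0.png

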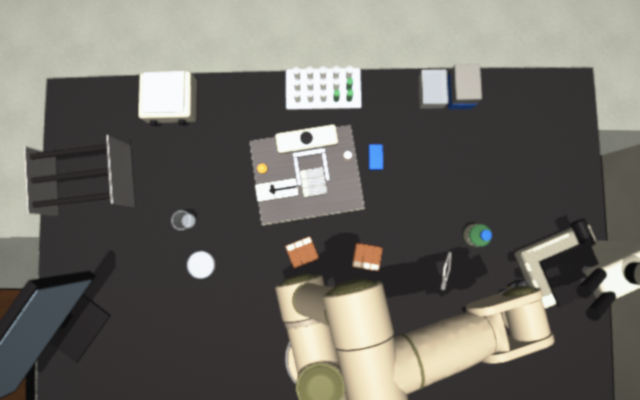

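View pics/scene0.png

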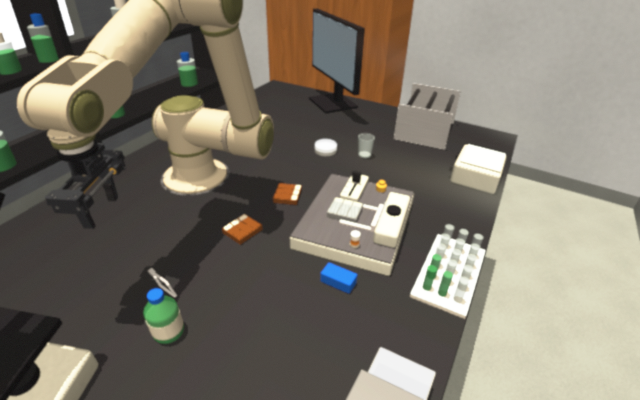

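The top view shows the grey cassette on the deck at (313,182). The lookalikes are the two brown cassettes on the bench at (301,251) and (367,257), which I reject by colour. The lever paddle is the black mark near (285,189). Next I fit the imager pose from the deck's corners and check a close crop.

```bash
cat > h.py <<'E'
import numpy as np,cv2
from station import bot
def ray(p,uv,z):
    K=np.array([[p["fx"],0,p["cx"]],[0,p["fy"],p["cy"]],[0,0,1]])
    n=cv2.undistortPoints(np.float64(uv).reshape(-1,1,2),K,np.float64(p["dist_coeffs"])).reshape(-1,2)
    R=np.array(p["R"]);t=np.array(p["t"]);C=-R.T@t
    d=np.c_[n,np.ones(len(n))]@R
    return C+d*((np.asarray(z)-C[2])/d[:,2])[:,None]
def proj(p,X):
    K=np.array([[p["fx"],0,p["cx"]],[0,p["fy"],p["cy"]],[0,0,1]])
    return cv2.projectPoints(np.float64(X).reshape(-1,3),cv2.Rodrigues(np.array(p["R"]))[0],np.float64(p["t"]),K,np.float64(p["dist_coeffs"]))[0].reshape(-1,2)
def fit2(L,W):  # rigid 2D: W=R L + o
    lc,wc=L.mean(0),W.mean(0);a=L-lc;b=W-wc
    th=np.arctan2((a[:,0]*b[:,1]-a[:,1]*b[:,0]).sum(),(a*b).sum())
    R=np.array([[np.cos(th),-np.sin(th)],[np.sin(th),np.cos(th)]]);o=wc-R@lc
    return th,R,o,np.linalg.norm(L@R.T+o-W,axis=1)
E
python3 - <<'E'
from h import *
im=cv2.imread("pics/top0.png");p=bot.camera_params("top")
c=cv2.resize(im[110:275,235:400],None,fx=3.6,fy=3.6,interpolation=cv2.INTER_CUBIC);cv2.imwrite("pics/topc.png",c)
uv=[(250,140.5),(352,126),(364,209),(262,223.5)]
L=np.array([(175,195),(175,-155),(-115,-155),(-115,195)])/1000
W=ray(p,uv,[.05]*4)[:,:2]
th,R,o,e=fit2(L,W);print(np.degrees(th),o,e,W.tolist())
E
```

```text
7.349418645440728 [0.59101146 0.01386159] [0.00245058 0.00346587 0.00403793 0.00497371] [[0.737196649819054, 0.229349939036634], [0.7809561866721662, -0.11710080976074516], [0.4990529083509926, -0.15123571062310326], [0.4556206300729729, 0.1891261287637953]]
```

View pics/topc.png

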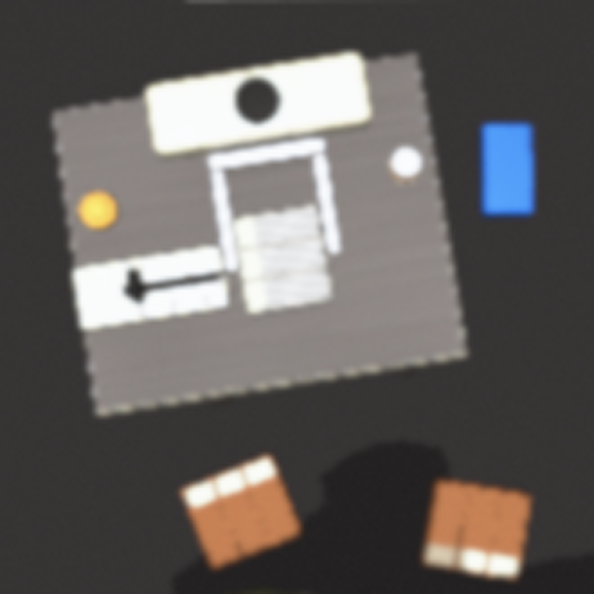

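The crop confirms the choice: the grey cassette lies half out of the rails, with crop centre at about (285,260). The imager fits at about (0.591, 0.014) with a 7.3° yaw. I'll move over the loading side and look with the wrist camera.

move_arm --pt "0.3 3.4 -2.5 0 0 0 0" --pt "0.3 3.8 -2.7 0 0 0 0" --pt "0.3 3.8 -2.7 0 0 0 0" --pt "0.3 3.8 -2.7 0 0 0 0" --pt "0.3 3.8 -2.7 0 0 0 0" --pt "0.3 3.8 -2.7 0 0 0 0" --pt "0.3 3.8 -2.7 0 0 0 0" --pt "0.3 3.8 -2.7 0 0 0 0" --pt "0.3 3.8 -2.7 0 0 0 0" --pt "0.3 3.8 -2.7 0 0 0 0" --pt "0.3 3.8 -2.7 0 0 0 0" --pt "0.3 2.5 -1.8 0 0 0 0" --pt "0.3 0 0 0 0 0 9" --pt "0.3 0 0 0 0 0 8.7" --pt "0.3 0 0 0 0 0 0" --pt "0.3 0 0 0 0 0 0"

```text
t: 2.1
position: [0.4874, -0.0065, 0.2386]
tcp_rot: [[0.991, 0.13, -0.0], [0.13, -0.991, 0.0], [-0.0, -0.0, -1.0]]
contact_force: [-0.3, -0.1, -0.2]
opening: 0.0306
grasp_force: 0.0
```

Run:
```python
from h import *
import json
s=bot.state();p=bot.camera_params("wrist");im=bot.camera("wrist")
cv2.imwrite("pics/w1.png",cv2.cvtColor(im,cv2.COLOR_RGB2BGR))
json.dump({k:np.array(v).tolist() for k,v in p.items()},open("w1.json","w"))
print(s["t"],s["position"],np.round(s["tcp_rot"],3).tolist(),s["opening"],np.round(s["q"],1))
```

```text
2.1 [ 0.48738638 -0.00645096  0.23862573] [[0.991, 0.13, -0.0], [0.13, -0.991, 0.0], [-0.0, -0.0, -1.0]] 0.030644739602206112 [-14.6  13.2  92.1   0.   74.8  68. ]
```

View pics/w1.png

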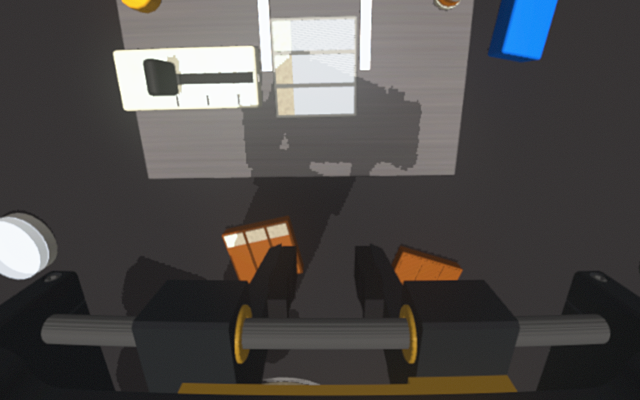

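The wrist view shows several clear features:
- Deck near corners at (149,179) and (455,175).
- Block top from (121,110) to (259,106), with its far edge from (114,50) to (257,46).
- Inner rail ends at (271,70) and (361,69).
- Cassette top corners at (277,115), (355,115), (355,16) and (275,17).
- Paddle near (160,77).

Run:
```python
from h import *
import json
p=json.load(open("w1.json"))
uv=[(149,179),(455,175),(121,110),(259,106),(257,46),(114,50),(271,70),(361,69)]
z=[.05,.05,.072,.072,.072,.072,.058,.058]
L=np.array([(-115,195),(-115,-155),(-37,192),(-37,56),(19,56),(19,192),(-3,43),(-3,-43)])/1000
W=ray(p,uv,z)[:,:2];th,R,o,e=fit2(L,W);print("yaw",np.degrees(th),o,np.round(e*1000,1))
C=ray(p,[(277,115),(355,115),(355,16),(275,17)],[.07]*4)[:,:2];c=(C-o)@R
print("cass imager mm",np.round(c*1000,1).tolist(),c.mean(0))
s=bot.state();print("tcp imager",(s["position"][:2]-o)@R, "tool x ang",np.degrees(np.arctan2(s["tcp_rot"][1][0],s["tcp_rot"][0][0])))
# paddle top +y/near corners
for q in [(144,60),(176,60),(176,97),(150,97)]:print(((ray(p,[q],[.116])[:,:2]-o)@R*1000).round(1))
```

```text
yaw 8.255733265827931 [0.59528987 0.01713489] [2.6 2.6 2.6 0.6 2.7 2.1 1.7 0.8]
cass imager mm [[-45.4, 39.5], [-46.4, -37.4], [41.1, -36.1], [41.4, 36.3]] [-0.00232359  0.00058681]
tcp imager [-0.11016545 -0.00787261] tool x ang 7.451998478483621
[[  3.4 138.5]]
[[  2.6 112. ]]
[[-26.1 116.4]]
[[-25.5 138.6]]
```

move_arm --pt "0.3 0 -0.4 4 0 0 -0.6" --pt "0.3 0 -0.4 5 0 0 0" --pt "0.3 0 0 5 0 0 0" --pt "0.3 0 0 2.5 0 0 0" --pt "0.3 0 0 1.5 0 0 0" --pt "0.3 1 0 0 0 0 0" --pt "0.3 1.5 0 0 0 0 0" --pt "0.3 1.5 0 0 0 0 0" --pt "0.3 0.5 0 0 0 0 0" --pt "0.3 0 0 0 0 0 0"

```text
t: 3.4
position: [0.5313, 0.0078, 0.0592]
tcp_rot: [[0.99, 0.138, 0.001], [0.138, -0.99, -0.0], [0.001, 0.0, -1.0]]
contact_force: [0.7, 0.2, -0.2]
opening: 0.0305
grasp_force: 0.0
```

move_arm --pt "0.3 0.5 0 0 0 0 0" --pt "0.3 0.5 0 0 0 0 0" --pt "0.3 0.5 0 0 0 0 0" --pt "0.3 0.5 0 0 0 0 0" --pt "0.3 0.5 0 0 0 0 0" --pt "0.3 0.5 0 0 0 0 0" --pt "0.3 0.5 0 0 0 0 0" --pt "0.3 0.5 0 0 0 0 0" --pt "0.3 0.5 0 0 0 0 0" --pt "0.3 0.3 0 0 0 0 0"

```text
t: 4.65
position: [0.5788, 0.0144, 0.0587]
tcp_rot: [[0.99, 0.138, -0.0], [0.138, -0.99, 0.0], [-0.0, -0.0, -1.0]]
contact_force: [-2.4, -0.8, 2.3]
opening: 0.031
grasp_force: 1.2
```

move_arm --pt "0.3 0.2 0 0 0 0 0" --pt "0.3 0.2 0 0 0 0 0" --pt "0.3 0.1 0 0 0 0 0"

```text
t: 5.03
position: [0.5835, 0.0151, 0.0587]
tcp_rot: [[0.99, 0.138, -0.0], [0.138, -0.99, 0.0], [-0.0, -0.0, -1.0]]
contact_force: [-1.6, -1.5, 1.6]
opening: 0.0309
grasp_force: 1.0
```

Run:
```python
from h import *
p=bot.camera_params("wrist");im=bot.camera("wrist")
cv2.imwrite("pics/w2.png",cv2.cvtColor(im,cv2.COLOR_RGB2BGR))
```

```text
(no output)
```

View pics/w2.png

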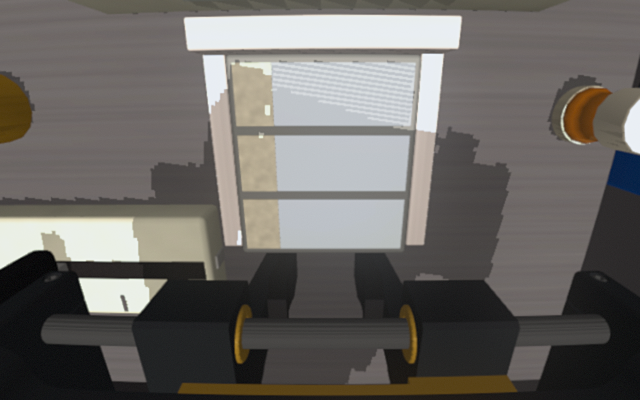

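The cassette is between the rails, square, and its far edge at row 57 is almost against the backstop at row 50. I'll creep forward until the force jumps.

move_arm --pt "0.3 0.1 0 0 0 0 0" --pt "0.3 0.1 0 0 0 0 0" --pt "0.3 0.1 0 0 0 0 0"

```text
t: 5.45
position: [0.5846, 0.0152, 0.0586]
tcp_rot: [[0.99, 0.138, -0.006], [0.138, -0.99, -0.0], [-0.006, -0.0, -1.0]]
contact_force: [-17.2, -3.0, 9.7]
opening: 0.0306
grasp_force: 8.4
```

The force rose to 17 N with motion stopped, so the cassette is home. The TCP matches the expected position within 2 mm. I'll hold briefly, back off, lift, and cross to behind the paddle with the fingers shut.

move_arm --pt "0.3 0 0 0 0 0 0" --pt "0.3 0 0 0 0 0 0" --pt "0.3 -1 0 0 0 0 0" --pt "0.3 -2 0 0 0 0 0" --pt "1 0 0 -3 0 0 0" --pt "1 0 0 -4 0 0 0" --pt "1 0 0 -3.5 0 0 0" --pt "1 0.5 -4 0 0 0 0" --pt "1 0.8 -5 0 0 0 0" --pt "1 0.8 -5 0 0 0 0" --pt "1 0.6 -4.2 0 0 0 0" --pt "1 0 0 0 0 0 0" --pt "1 0 0 0 0 0 0"

```text
t: 7.08
position: [0.5584, 0.1947, 0.1637]
tcp_rot: [[0.99, 0.138, 0.0], [0.138, -0.99, -0.0], [0.0, 0.0, -1.0]]
contact_force: [0.0, -0.4, -0.7]
opening: 0.0008
grasp_force: 0.0
```

Run:
```python
from h import *
s=bot.state();p=bot.camera_params("wrist");im=bot.camera("wrist")
cv2.imwrite("pics/w3.png",cv2.cvtColor(im,cv2.COLOR_RGB2BGR))
pt=bot.camera_params("top");t=bot.camera("top");c=cv2.resize(t[110:240,235:385],None,fx=4,fy=4,interpolation=cv2.INTER_CUBIC)
cv2.imwrite("pics/t3.png",cv2.cvtColor(c,cv2.COLOR_RGB2BGR))
a=np.radians(8.25);R=np.array([[np.cos(a),-np.sin(a)],[np.sin(a),np.cos(a)]]);o=np.array([.5934,.0169])
print(s["position"],(s["position"][:2]-o)@R,s["opening"],proj(p,[s["position"]]))
```

```text
[0.5584396  0.19467471 0.16368741] [-0.00908925  0.18095154] 0.0008217646068174389 [[326.26757076 259.73172832]]
```

View pics/w3.png

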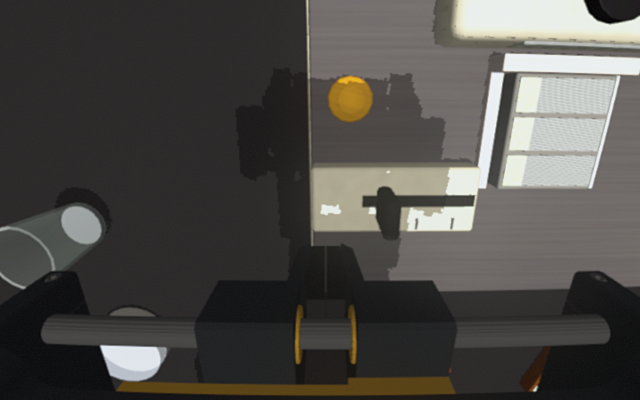

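The cassette is still home against the backstop at (560,130). The paddle at (388,205) is upright and clear to the right of the fingertip column (326). I'll descend behind it and approach.

move_arm --pt "1 0 0 3.5 0 0 0" --pt "1 0 0 3.3 0 0 0" --pt "1 0 0 1.5 0 0 0" --pt "1 0 0 0 0 0 0" --pt "1 0 0.7 0 0 0 0" --pt "1 0 0.7 0 0 0 0" --pt "1 0 0.5 0 0 0 0" --pt "1 0 0.5 0 0 0 0"

```text
t: 8.18
position: [0.5618, 0.1712, 0.081]
tcp_rot: [[0.99, 0.138, 0.0], [0.138, -0.99, 0.0], [0.0, -0.0, -1.0]]
contact_force: [-1.4, 6.8, 2.9]
opening: 0.001
grasp_force: 3.7
```

Contact came where expected. I'll push through both humps.

move_arm --pt "1 0 0.5 0 0 0 0" --pt "1 0 0.5 0 0 0 0" --pt "1 0 0.5 0 0 0 0" --pt "1 0 0.5 0 0 0 0" --pt "1 0 0.5 0 0 0 0" --pt "1 0 0.5 0 0 0 0" --pt "1 0 0.5 0 0 0 0" --pt "1 0 0.5 0 0 0 0" --pt "1 0 0.5 0 0 0 0" --pt "1 0 0.5 0 0 0 0" --pt "1 0 0.4 0 0 0 0"

```text
t: 9.55
position: [0.5692, 0.1174, 0.0807]
tcp_rot: [[0.99, 0.138, 0.0], [0.138, -0.99, -0.0], [0.0, 0.0, -1.0]]
contact_force: [-0.2, 0.8, 0.2]
opening: 0.0005
grasp_force: 0.0
```

move_arm --pt "1 0 0.3 0 0 0 0" --pt "1 0 0.2 0 0 0 0" --pt "1 0 0.1 0 0 0 0" --pt "1 0 0.1 0 0 0 0" --pt "1 0 0 0 0 0 0"

```text
t: 10.18
position: [0.57, 0.1118, 0.0807]
tcp_rot: [[0.99, 0.138, -0.0], [0.138, -0.99, 0.001], [0.0, -0.001, -1.0]]
contact_force: [-0.3, 5.5, 0.4]
opening: 0.0006
grasp_force: 2.5
```

move_arm --pt "1 0 0.1 0 0 0 0" --pt "1 0 0.1 0 0 0 0" --pt "1 0 0 0 0 0 0"

```text
t: 10.55
position: [0.57, 0.1112, 0.0808]
tcp_rot: [[0.99, 0.139, -0.0], [0.139, -0.99, 0.003], [0.0, -0.003, -1.0]]
contact_force: [0.3, 13.1, 1.2]
opening: 0.0002
grasp_force: 6.3
```

The lever is at the hard stop: 13 N with no motion, and about 60 mm of travel. I'll back off, lift away and check.

move_arm --pt "1 0 -0.5 0 0 0 0" --pt "1 0 -1.5 0 0 0 0" --pt "1 0 -1 -1 0 0 0" --pt "1 0 0 -4 0 0 0" --pt "1 0 0 -5 0 0 0" --pt "1 -4 0 -5 0 0 0" --pt "1 -4 0 -1 0 0 0" --pt "1 0 0 0 0 0 0" --pt "1 0 0 0 0 0 0"

```text
t: 11.68
position: [0.4884, 0.1282, 0.2397]
tcp_rot: [[0.99, 0.138, 0.001], [0.138, -0.99, -0.0], [0.001, 0.0, -1.0]]
contact_force: [0.4, 0.5, -0.1]
opening: 0.0004
grasp_force: 0.0
```

Run:
```python
from h import *
im=bot.camera("wrist")
cv2.imwrite("pics/w4.png",cv2.cvtColor(im,cv2.COLOR_RGB2BGR))
```

```text
(no output)
```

View pics/w4.png

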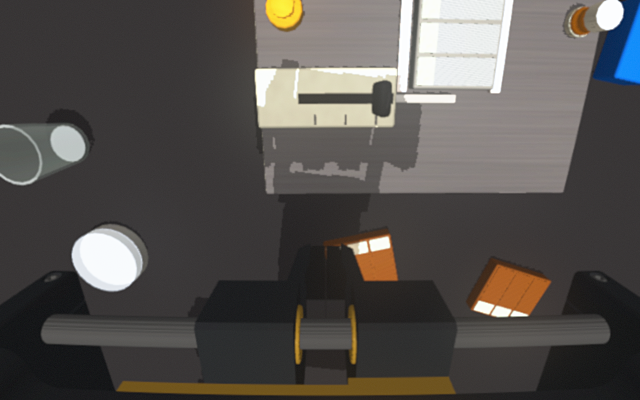

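The paddle at (382,98) is at the bay end of its slot. The tongue reaches to (455,98) behind the cassette, which is still home, and the arm is clear of everything.

```bash
python3 -c "
from station import bot
print(bot.hand_in())"
```

```text
the job is handed in; nothing more can be done
None
```

I pushed the cassette home against the backstop and moved the lever to its second stop, so the tongue locks the cassette in. The last wrist picture showed this with the arm clear of everything. I handed the job in at about 12 s; it returned no verdict.

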